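# Pin the bottle stop of a filling station

### The job

Lock the sliding bottle stop to its bracket with the ball-lock pin from the parking block: stand the pin in the bracket's hole, slide the stop gently by its tab until the hidden hole in its tongue comes under the pin and the pin drops in, then press the pin's button and push the pin fully home, and let go so that the balls lock. Feel your way: do not ram the stop against the pin or hammer the pin. Leave the bottles, the jar, the spanner and the loose cap where they are.

Things in the scene. Friction and masses are not known exactly. Their poses are not given: they have to be found in the camera images.
- pin_grip (a point): Middle of the round ribbed grip of the ball-lock pin, a loose upright steel pin of 0.2 to 0.3 kg. The grip is a cylinder 28 mm in diameter and 40 mm tall; this point is half-way up it, on the axis, 104 mm above the pin's tip and 29 mm below the button's top. z axis up along the pin. Any grasp yaw will do.
- pin_tip (a point): Tip of the pin. Shank 16 mm in diameter, 84 mm long from tip to grip; the last 4 mm taper to 11 mm at the tip. Two locking balls stick out 3 mm on opposite sides of the shank, undersides 38 mm and tops 44 mm above the tip: they stop the pin at any hole until the button is pressed, and pass while it is down.
- pin_shoulder (a point): Centre of the flat underside of the pin's grip (the shoulder), 20 mm below pin_grip, 84 mm above the tip. It sits on the bracket's top when the pin is home; the balls are then 2 mm below the tongue. z up along the pin.
- button_top (a point): Centre of the top of the pin's push button, a metal cylinder 16 mm in diameter that stands 9 mm out of the top of the grip, on the pin's axis, 133 mm above the tip and 49 mm above the shoulder when out. It can be pressed from above with shut fingertips.
- button (a joint): Travel of the button: 0 out (balls out, locking), 0.006 m fully pressed. Spring: 3.5 N to start, about 8 N fully down. The balls are flush from 0.005 m on. With the balls resting on a plate, pressing the button draws them in, and the same push then slides the pin down, 46 mm to home, against some friction.
- bracket_hole (a point): Centre of the mouth of the bracket's hole, on its flat top 100 mm above the table. Hole upright, 17.5 mm in diameter, 1.5 mm chamfer, in a plate 26 mm thick (98 by 60 mm) on two side walls. Axes are the station's: z up, y from the bracket along the rails towards the tab. Below this point the tongue's top lies 28 mm and its underside 38 mm deep.
- station: The fixed filling station of steel: base plate 130 by 360 mm, bracket, rails and bottle stop; a dust cover 81 mm above the table hides the tongue from y = 30 to 102 mm. Origin on the table right below bracket_hole; same axes. Place and yaw vary.
- stop_slide (a joint): How far the bottle stop is slid in along the station's -y, 0 to 0.11 m; friction about 3 N, stays where left. The hole of its tongue (17.5 mm, chamfered) comes under the bracket's hole somewhere between 0.055 and 0.095 m: bolted on by eye, not known better. It starts short of that, and the solid tongue is under the bracket's hole elsewhere.
- tab_centre (a point): Middle of the black upright tab by which the stop is slid: 36 mm (station x) by 14 mm (station y), from 74 to 134 mm above the table; this point is 109 mm above the table. Axes as the station's. The tab lies 225 mm from the bracket hole's axis at stop_slide = 0. The block under it is 90 by 60 mm, top at 74 mm.
- tongue_view (a point): Point in the slit under the bracket's hole, at the tongue's top (fixed on the station). A pin stood in the bracket rests its tip here (shoulder 56 mm above the bracket's top) until the tongue's hole arrives; then it drops 10 mm onto its balls (shoulder 46 mm above) and catches the stop, so the force on the tab rises.
- pin_block_top (a point): Centre of the top of the fixed grey parking block, 70 by 70 mm, 50 mm tall, with a 17.5 mm hole in which the pin stands on its balls; lift the pin straight up.
- bottle_a: Bystander: filled sauce bottle, 64 mm in diameter, 200 mm tall; origin under its foot.
- bottle_b: Bystander: another such bottle.
- spice_jar: Bystander: jar 60 mm in diameter, 90 mm tall; origin under its foot.
- spanner: Bystander: steel spanner 150 mm long lying on the table; origin at its middle, x along it.
- cap_c: Bystander: loose bottle cap, 32 mm in diameter, 19 mm tall; origin under it.
There are look-alikes about, which are no part of the job. Of the things that look like the part that bears pin_grip, the larger one is meant.

How it is judged:
By the outcome, as a careful person would: the job done as asked, in the order asked, and still so for the second after the job is handed in, with the robot touching nothing.
It also fails if it takes over 72 s, if anything falls off the work surface, if the arm or the gripper's body presses on something with over 40 N, if the wrist force passes 120 N, or if a joint passes its speed limit or range.

### The arm

A 7-joint arm with a two-finger parallel gripper is mounted at the origin on the work surface. World frame = base frame: x ahead of the robot, y to its left, z up, the work surface at z = 0. Lengths are in mm, angles in degrees, forces in N, time in s.
With the tool pointing down it reaches from about 400 to 875 mm from the base axis. Payload 6.5 kg.
Tool frame: the origin (TCP) lies midway between the tips of the shut fingers; the grasp point (between the pads) lies 19 mm behind it; z points along the fingers, y is the line along which they close (so a half turn about z gives the same grasp; the last joint's range is limited). The gripper opens to 88 mm and grips with 3 to 60 N. Pads are 18 mm wide; open, the fingers measure 123 mm over their backs; the gripper's body (75 mm by 187 mm) begins 45 mm behind the grasp point.
Start: joints at [-70.657, 30.733, -0.252, 88.115, 0.149, 61.152, -4.079], TCP at [255.39, 597.718, 238.716] pointing down, gripper open.
Joint ranges: [-154.64, 154.64], [-21.42, 123.67], [-72.66, 72.17], [13.99, 137.28], [-74.86, 254.86], [10.95, 109.41], [-158.01, 158.01]. Speed limits (degrees/s): [136.94, 136.94, 180, 180, 180, 180, 180].

### API

Orientations are given as [roll, pitch, yaw] about the fixed x, y, z axes, in that order (R = Rz(yaw) Ry(pitch) Rx(roll)).
In Python, from workcell import ctrl gives the robot as it stands.
- The arm moves only by the tool arm_command, never from a script. Its argument "targets" is a list of rows, each an object with "travel": the shift along the tool's x, y, z in units of 4 cm (1.0 is 4 cm), a list of three; "twist": the turn, a rotation vector about the tool's x, y, z in units of 0.15 rad (1.0 is 0.15 rad), a list of three. In form: [{"travel": [dx, dy, dz], "twist": [rx, ry, rz]}, ...]. A call has 1 to 12 rows; each row shifts and turns the commanded pose from where the row before left it, along the tool's axes as they then stand; what a row does not reach is not made up. A row lasts 1/8 s, in which the tool goes at most 62.5 mm and 10.7 degrees, less where a joint would pass 70% of its speed; a pose out of reach is approached as far as the arm can. A call with a number of a shift or a turn outside -1 to 1 is refused whole. A call with a gripper value outside its range is refused whole. "gripper" is the gripper's target within -1 to 1 (fully open at 1, half-way at 0, shut at -1), set as the call begins (left out, the last holds). The fingers move at their own pace and stop on an object; "force" is the grip in N (left out, the last holds). Time passes only in rows, so rows that do not move let the fingers close. It gives the time, the measured TCP pose, the force, the opening and the grip force at its end, in the units of the state.
- ctrl.get_obs(): the state, without advancing time (a new reading comes with each control period).
- ctrl.read_camera(name): name is "side" or "top"; returns the picture (420x560x3 uint8, red, green, blue); there is no depth.
- ctrl.get_calibration(name): a dict with "intrinsics" (3x3 intrinsics, pixels), "R" (3x3) and "t" (3): a world point X has camera coordinates R X + t. Camera axes: x right, y down, z forward; pixel columns grow to the right and rows downward; lengths in mm; the calibration is good to about 2 mm. A picture is of the moment at which its call begins. get_calibration takes no time and is no camera call.
- ctrl.finish_job(): hands the job in; it is judged then, once.
Trained networks look in the newest picture that a camera, given by its name, has taken for a name from the list of things; names that differ only in an ending like _2 or _b are one class to them, and where a whole thing is asked for, a point or a joint stands for the part that bears it (a point fixed in the world has none). Each returns a list of dicts, best first, with "p" (0 to 1); they miss things now and then, are a little off and sometimes report something else, mostly with a low value. They report only what shows in the picture. A call takes as long as a camera call. They do not tell look-alikes from the thing itself.
- ctrl.boxes_of(query, camera): "centre" ([column, row] in pixels, amid what is visible of it).
- ctrl.outline_of(query, camera): "mask" (420x560 bool, what is visible of it) and "centre" ([column, row] in pixels, amid what is visible of it).
- ctrl.mark_of(query, camera): "centre" ([column, row] in pixels: a listed point, or the origin of a listed thing).
The state is a dict: "clock": time; "joint_positions": joint angles; "qvel": joint speeds; "effort": joint torques, N m; "tcp_pos": TCP position; "eef_rot": TCP orientation; "wrist_force": force on the tool from outside, world axes, zero at the start; "moment": the same for the moment, N m; "opening": opening from 0.0 (shut) to 1.0 (fully open); "gripper_force": force on a finger pad.
Only numpy, scipy, OpenCV 4.12 (cv2) and the standard library are available. Lean on these libraries where they do the work, as an engineer would, in place of code of your own. Each camera call takes 0.05 s, during which the arm holds its last target. There are 200 camera calls.

## Working session

There is one attempt and no reset: what is moved stays moved. The work goes in short steps, Python scripts to look and compute and a tool call to move; the robot and the scene stay as the last step left them, time stands still between calls to the robot, and variables do not carry over. Pictures are saved under pics/ and viewed, at most 10 in all, crops included, and the job is handed in when it is done.

Besides the shell and the picture viewer there is one more tool, called after ">>>" as name(argument=value, ...) on one line, values as JSON. arm_command: Moves the arm, as the interface text tells. Shifts and turns lie within -1 to 1; 1 stands for 4 cm of shift or 0.15 rad of turn. Its arguments: {"type":"object","properties":{"targets":{"type":"array"},"gripper":{"type":"number"},"force":{"type":"number"}},"required":["targets"]}

```bash
mkdir -p pics
cat > h.py <<'E'
import numpy as np, cv2
from workcell import ctrl
def P(cam,X):
    c=ctrl.get_calibration(cam);K,R,t=[np.array(c[k],float) for k in("intrinsics","R","t")]
    x=K@(R@np.array(X,float)+t.ravel());return x[:2]/x[2]
def ray(cam,uv):
    c=ctrl.get_calibration(cam);K,R,t=[np.array(c[k],float) for k in("intrinsics","R","t")]
    return -R.T@t.ravel(), R.T@np.linalg.solve(K,[uv[0],uv[1],1])
def at_z(cam,uv,z):
    o,d=ray(cam,uv);return o+d*(z-o[2])/d[2]
def tri(uv1,uv2):
    o1,d1=ray("top",uv1);o2,d2=ray("side",uv2)
    s=np.linalg.lstsq(np.stack([d1,-d2],1),o2-o1,rcond=None)[0]
    a,b=o1+s[0]*d1,o2+s[1]*d2
    return (a+b)/2,np.linalg.norm(a-b)
def save(cam,name):
    im=ctrl.read_camera(cam);cv2.imwrite(f"pics/{name}.png",im[:,:,::-1]);return im
E
python3 - <<'E'
from h import *
np.set_printoptions(precision=1,suppress=True)
a=save("top","t0");b=save("side","s0")
for cam in("top","side"):
    print(cam,ray(cam,(280,210)))
    for q in("pin_grip","button_top","bracket_hole","tab_centre","pin_block_top","station"):
        print(q,[(np.round(r["centre"],1).tolist(),round(r["p"],2)) for r in ctrl.mark_of(q,cam)])
E
```

```text
top (array([ 414.4,   -9.8, 1447.5]), array([ 0.1,  0. , -1. ]))
pin_grip [([165.6, 233.5], 0.64), ([130.9, 241.2], 0.41)]
button_top [([132.5, 245.0], 0.43)]
bracket_hole [([326.3, 217.0], 0.82), ([299.0, 254.6], 0.24)]
tab_centre [([255.6, 198.9], 0.76)]
pin_block_top [([139.0, 248.6], 0.78)]
station [([323.8, 219.9], 0.82)]
side (array([109., 923., 762.]), array([ 0.4, -0.8, -0.5]))
pin_grip [([237.3, 319.8], 0.81), ([229.9, 336.1], 0.75)]
button_top [([236.6, 309.7], 0.45), ([225.6, 327.1], 0.4)]
bracket_hole []
tab_centre [([259.9, 228.7], 0.91)]
pin_block_top [([229.3, 360.2], 0.75)]
station [([230.1, 333.8], 0.58)]
```

View pics/t0.png

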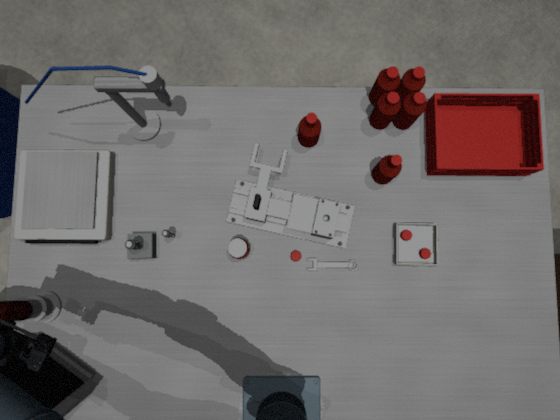

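View pics/s0.png

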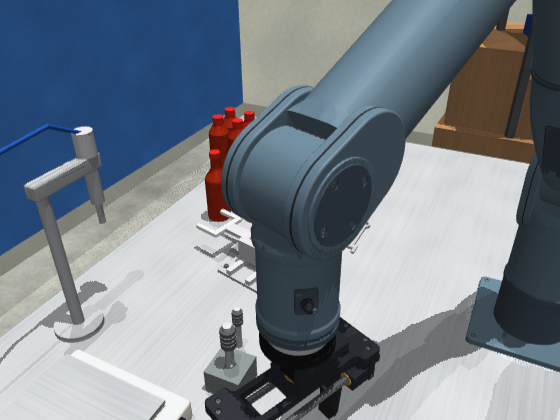

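Candidates for the pin: A, top (132,243) / side (228,337), larger, standing in the grey block. B, top (168,232) / side (237,318), smaller, standing beside the block. By the description it is A. I'll check that in a crop.

Run:
```python
from h import *
np.set_printoptions(precision=1,suppress=True)
a=cv2.imread("pics/t0.png");b=cv2.imread("pics/s0.png")
A=cv2.resize(a[215:275,110:190],(400,300),interpolation=cv2.INTER_CUBIC)
B=cv2.resize(b[290:410,180:340],(400,300),interpolation=cv2.INTER_CUBIC)
C=cv2.resize(a[135:255,220:380],(800,300),interpolation=cv2.INTER_CUBIC)
C=cv2.resize(a[130:256,215:365],(800,300))
C=cv2.resize(a[170:250,220:360],(525,300),interpolation=cv2.INTER_CUBIC)
o=np.zeros((600,800,3),np.uint8);o[:300,:400]=A;o[:300,400:]=B;o[300:,:525]=C
cv2.imwrite("pics/c0.png",o)
print("A",tri((130.9,241.2),(229.9,336.1)),tri((132.5,245),(225.6,327.1)))
print("B",tri((165.6,233.5),(237.3,319.8)))
print("block",tri((139,248.6),(229.3,360.2)),at_z("top",(139,248.6),50))
print("tab",tri((255.6,198.9),(259.9,228.7)),at_z("top",(255.6,198.9),109))
print("hole",at_z("top",(326.3,217),100))
print(ctrl.get_obs())
```

```text
A (array([476.1, 404.4, 117.8]), np.float64(12.303545169504464)) (array([474.6, 399.6, 133.6]), np.float64(8.386287596339658))
B (array([504.9, 325.1,  74.1]), np.float64(2.106582148767313))
block (array([468.6, 404.5,  59.1]), np.float64(10.004788482247392)) [464.4 404.8  50. ]
tab (array([595.6,  72.4, 105.8]), np.float64(10.045065761260194)) [599.8  74.2 109. ]
hole [ 551.9 -120.3  100. ]
{'clock': 0.7, 'joint_positions': array([-70.7,  30.7,  -0.3,  88.1,   0.1,  61.2,  -4.1]), 'qvel': array([ 0.1,  0. ,  0. , -0.1, -0. ,  0. , -0. ]), 'effort': array([ -0. , -57.1,   1. , -25.2,  -0.1,   0. ,   0. ]), 'tcp_pos': array([255.4, 597.7, 238.7]), 'eef_rot': array([180. ,   0. , 156.9]), 'wrist_force': array([-0.2, -0. , -0.8]), 'moment': array([-0., -0.,  0.]), 'gripper_force': 0.0, 'opening': 1.0000861861505064}
```

View pics/c0.png

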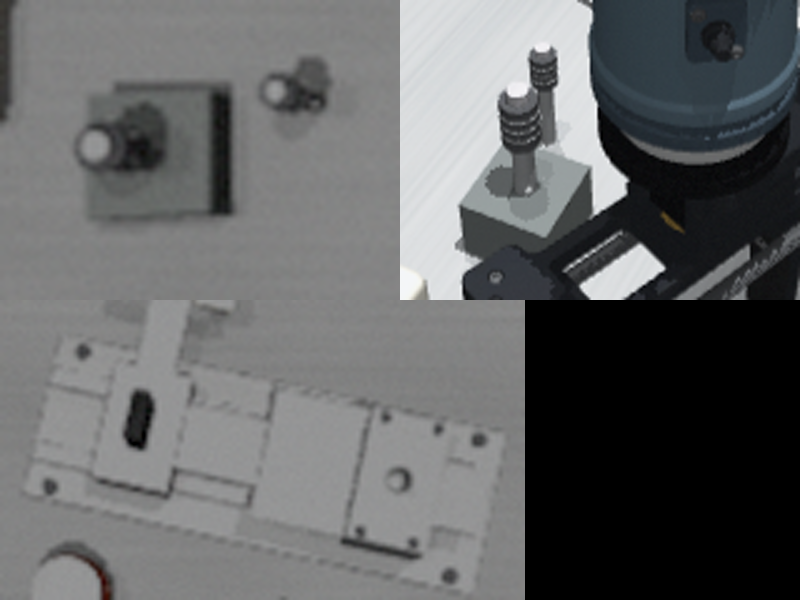

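The crop confirms it: A is the larger pin in the block, with its button at top (129,244.4) and side (226.8,326); B is thinner and shorter. The bracket hole is at top (326,218) and the black tab at (257,202).

Run:
```python
from h import *
np.set_printoptions(precision=1,suppress=True)
print("btn",tri((129,244.4),(226.8,326)),at_z("top",(129,244.4),145),at_z("side",(226.8,326),145))
f=lambda x,y:(220+x/3.75,170+(y-300)/3.75)
print("hole",at_z("top",f(398,480),100))
for nm,p,q,z in(("edgeB",(25,493),(465,590),8),("edgeT",(62,335),(505,432),8),("bolts",(50,487),(450,576),10),("boltsT",(83,352),(478,440),10)):
    d=at_z("top",f(*p),z)-at_z("top",f(*q),z);print(nm,np.degrees(np.arctan2(-d[0],d[1])),np.linalg.norm(d))
for q in("tab_centre","stop_slide"):
  r=ctrl.outline_of(q,"top")
  for k in r[:2]:print(q,k["p"],k["centre"],k["mask"].sum())
import glob
m=cv2.imread("pics/t0.png",0)[190:212,246:268]<45
y,x=np.nonzero(m);print("dark",x.min()+246,x.max()+246,y.min()+190,y.max()+190,x.mean()+246,y.mean()+190)
h=np.array(at_z("top",f(398,480),100))
for a in(-12,-13):
  c,s=np.cos(np.radians(a)),np.sin(np.radians(a));Y=np.array([-s,c,0]);X=np.array([c,s,0])
  for sl in(0,20,30):
    t=h*[1,1,0]+Y*(225-sl)
    print(a,sl,t,P("top",t+[0,0,134]),P("top",t+X*18+[0,0,134]),P("top",t-X*18+[0,0,134]),P("top",t+[0,0,74]),P("side",t+[0,0,109]))
print(P("top",[464,405,50]),at_z("top",(260,160),90))
```

```text
btn (array([472.6, 404.6, 142.1]), np.float64(1.3363849659767892)) [471.9 403.4 145. ] [471.6 407.2 145. ]
hole [ 549.1 -119.8  100. ]
edgeB -12.125538822075987 351.3852765712649
edgeT -12.136294917741374 357.4985061426171
bolts -12.243521864785825 319.34764260357747
boltsT -12.339932675179814 318.30575532745456
tab_centre 0.83 [263.0, 202.4] 1925
stop_slide 0.69 [268.0, 201.6] 1985
dark 254 260 195 209 256.6388888888889 201.54166666666666
-12 0 [595.9 100.2   0. ] [245.3 199. ] [246.8 192.5] [243.8 205.5] [247.1 201.9] [251.7 233.3]
-12 20 [591.8  80.7   0. ] [252.6 200.5] [254.1 194.1] [251.1 207. ] [254.  203.4] [257.4 229.4]
-12 30 [589.7  70.9   0. ] [256.2 201.3] [257.7 194.9] [254.7 207.8] [257.5 204.2] [260.2 227.5]
-13 0 [599.8  99.4   0. ] [245.7 197.6] [247.3 191.1] [244.1 204. ] [247.4 200.6] [250.5 232.7]
-13 20 [595.3  79.9   0. ] [252.9 199.3] [254.5 192.8] [251.3 205.7] [254.3 202.2] [256.3 228.9]
-13 30 [593.   70.2   0. ] [256.5 200.1] [258.1 193.7] [254.9 206.6] [257.8 203. ] [259.1 227. ]
[138.9 248.7] [712.8  64.5  90. ]
```

>>> arm_command(targets=[{"travel":[0,0,0],"twist":[0,0,0.78]},{"travel":[0,0,0],"twist":[0,0,0.78]},{"travel":[0,0,0],"twist":[0,0,0.78]},{"travel":[0,0,0],"twist":[0,0,0.79]},{"travel":[-0.9,0.13,0.12],"twist":[0,0,0]},{"travel":[-0.9,0.13,0.12],"twist":[0,0,0]},{"travel":[-0.9,0.13,0.12],"twist":[0,0,0]},{"travel":[-0.9,0.13,0.12],"twist":[0,0,0]},{"travel":[-0.9,0.13,0.12],"twist":[0,0,0]},{"travel":[-0.9,0.13,0.12],"twist":[0,0,0]},{"travel":[-0.9,0.13,0.12],"twist":[0,0,0]},{"travel":[-0.9,0.13,0.12],"twist":[0,0,0]}], gripper=1)

```text
clock: 2.3
tcp_pos: [473.1, 403.0, 200.3]
eef_rot: [180.0, -0.0, 130.0]
wrist_force: [0.0, 0.4, -0.2]
opening: 0.998
gripper_force: 0.0
```

```bash
cat >> h.py <<'E'
def to(goal,yaw=None):
    """remaining shift (tool axes, units of 40 mm) and turn (units) to reach goal"""
    o=ctrl.get_obs();y0=o["eef_rot"][2];a=np.radians(y0 if yaw is None else yaw)
    d=np.array(goal,float)-o["tcp_pos"]
    print("tcp",np.round(o["tcp_pos"],1),np.round(o["eef_rot"],1),"F",np.round(o["wrist_force"],1),"t",round(o["clock"],2),"op",round(o["opening"],3))
    print("units",np.round([(d@[np.cos(a),np.sin(a),0])/40,(d@[np.sin(a),-np.cos(a),0])/40,-d[2]/40],3),
      "rz",None if yaw is None else np.round(-((yaw-y0+180)%360-180)*np.pi/180/.15,2))
E
python3 - <<'E'
from h import *
to([472,405,97])
s=save("side","s1");cv2.imwrite("pics/s1c.png",cv2.resize(s[180:420,120:440,::-1],(800,600)))
for q in("pin_grip","button_top"):
    for cam in("side",): print(q,cam,[(np.round(r["centre"],1).tolist(),round(r["p"],2)) for r in ctrl.mark_of(q,cam)])
print(P("side",[472,405,145]),P("side",[472,405,116]))
E
```

```text
tcp [473.1 403.  200.3] [180.  -0. 130.] F [ 0.   0.4 -0.2] t 2.3 op 0.998
units [0.057 0.011 2.582] rz None
pin_grip side [([237.0, 318.4], 0.8), ([228.3, 334.9], 0.7)]
button_top side [([232.9, 311.4], 0.59), ([225.6, 325.2], 0.43)]
[227.25007138 325.08315796] [228.30370024 337.30953131]
```

View pics/s1c.png

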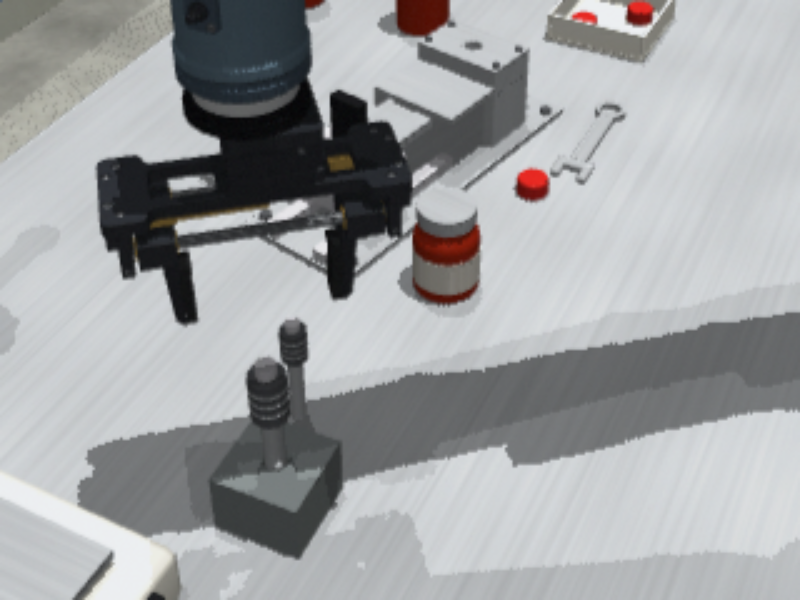

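The side crop shows the open gripper above pin A (button at crop (265,368)), matching the estimate. The bracket hole is at crop (472,45), side pixel (309,198). I'll descend and grip.

>>> arm_command(targets=[{"travel":[0.06,0.01,0.4],"twist":[0,0,0]},{"travel":[0,0,0.5],"twist":[0,0,0]},{"travel":[0,0,0.5],"twist":[0,0,0]},{"travel":[0,0,0.5],"twist":[0,0,0]},{"travel":[0,0,0.4],"twist":[0,0,0]},{"travel":[0,0,0.28],"twist":[0,0,0]},{"travel":[0,0,0],"twist":[0,0,0]}])

```text
clock: 3.32
tcp_pos: [470.6, 405.5, 96.3]
eef_rot: [-179.9, 0.0, 130.0]
wrist_force: [-0.6, -0.3, 0.3]
opening: 1.004
gripper_force: 0.0
```

>>> arm_command(targets=[{"travel":[0,0,0],"twist":[0,0,0]},{"travel":[0,0,0],"twist":[0,0,0]},{"travel":[0,0,0],"twist":[0,0,0]},{"travel":[0,0,0],"twist":[0,0,0]},{"travel":[0,0,0],"twist":[0,0,0]},{"travel":[0,0,0],"twist":[0,0,0]}], gripper=-0.8, force=25)

```text
clock: 4.08
tcp_pos: [471.1, 405.8, 97.2]
eef_rot: [180.0, 0.0, 130.0]
wrist_force: [-0.5, 1.2, 0.7]
opening: 0.343
gripper_force: 0.0
```

Run:
```python
from h import *
to([472,405,247])
np.set_printoptions(precision=1,suppress=True)
f=lambda x,y:(220+x/3.75,170+(y-300)/3.75)
print("hole",tri(f(398,480),(308.8,198)),at_z("side",(308.8,198),100))
for q in("bracket_hole","tab_centre"): 
  print(q,[(np.round(r["centre"],1).tolist(),round(r["p"],2),at_z("side",r["centre"],100)) for r in ctrl.mark_of(q,"side")])
```

```text
tcp [471.1 405.8  97.2] [180.   0. 130.] F [-0.5  1.2  0.7] t 4.08 op 0.343
units [-0.031  0.004 -3.746] rz None
hole (array([ 549.8, -119.9,   97.6]), np.float64(0.798634306564747)) [ 548.6 -116.1  100. ]
bracket_hole [([309.3, 198.2], 0.91, array([ 547. , -115.7,  100. ])), ([355.4, 235.9], 0.22, array([384.1,  -5.5, 100. ]))]
tab_centre [([257.8, 229.5], 0.56, array([597.5,  69. , 100. ]))]
```

>>> arm_command(targets=[{"travel":[0,0,0],"twist":[0,0,0]},{"travel":[0,0,0],"twist":[0,0,0]},{"travel":[0,0,0],"twist":[0,0,0]}])

```text
clock: 4.55
tcp_pos: [471.1, 405.8, 97.2]
eef_rot: [180.0, 0.0, 130.0]
wrist_force: [0.7, 0.4, 0.4]
opening: 0.313
gripper_force: 24.9
```

>>> arm_command(targets=[{"travel":[0,0,-0.15],"twist":[0,0,0]},{"travel":[0,0,-0.3],"twist":[0,0,0]},{"travel":[0,0,-0.5],"twist":[0,0,0]},{"travel":[0,0,-0.7],"twist":[0,0,0]},{"travel":[0,0,-0.8],"twist":[0,0,0]},{"travel":[0,0,-0.7],"twist":[0,0,0]},{"travel":[0,0,-0.5],"twist":[0,0,0]},{"travel":[0,0,-0.2],"twist":[0,0,0]}])

```text
clock: 5.55
tcp_pos: [471.6, 406.2, 253.6]
eef_rot: [179.8, -0.0, 130.0]
wrist_force: [0.2, 0.5, -1.9]
opening: 0.313
gripper_force: 24.9
```

Run:
```python
from h import *
to([549.5,-119,250],78)
s=save("side","s2");cv2.imwrite("pics/s2c.png",cv2.resize(s[180:420,120:440,::-1],(800,600)))
for q in("pin_grip","pin_tip"): 
  print(q,[(np.round(r["centre"],1).tolist(),round(r["p"],2)) for r in ctrl.mark_of(q,"side")])
o=ctrl.get_obs()["tcp_pos"];print("pred grip",P("side",o+[0,0,19]),"tip",P("side",o+[0,0,19-104]))
```

```text
tcp [471.6 406.2 253.6] [179.8  -0.  130. ] F [ 0.2  0.5 -1.9] t 5.55 op 0.313
units [-12.438   4.636   0.091] rz 6.05
pin_grip [([236.4, 320.9], 0.9), ([223.1, 262.5], 0.85)]
pin_tip [([225.6, 312.1], 0.7), ([238.3, 347.1], 0.67), ([221.8, 278.3], 0.38)]
pred grip [222.5595958  267.23123079] tip [226.76699802 316.27708261]
```

View pics/s2c.png

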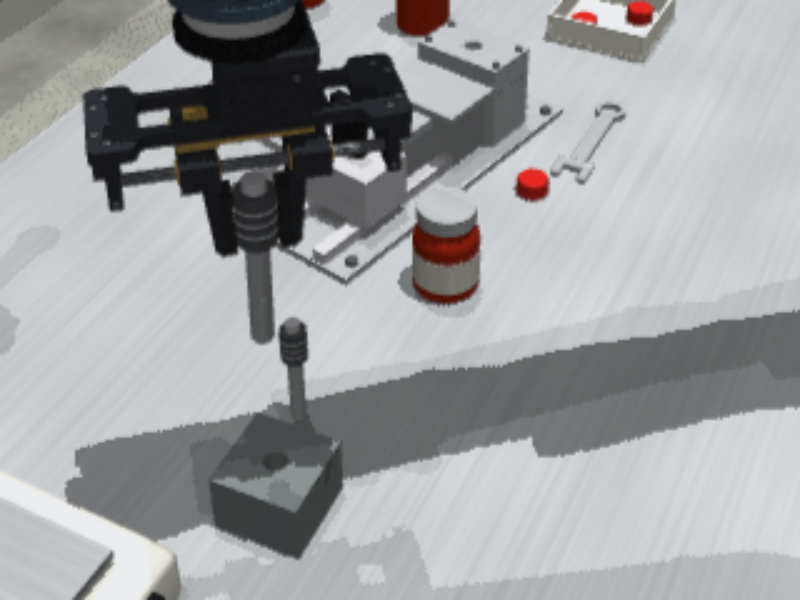

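The pin is held upright, with its tip at crop (262,340), close to the tool axis. Next I turn and carry it to the bracket.

>>> arm_command(targets=[{"travel":[0,0,0],"twist":[0,0,0.6]},{"travel":[0,0,0],"twist":[0,0,0.9]},{"travel":[0,0,0],"twist":[0,0,0.95]},{"travel":[0,0,0],"twist":[0,0,0.95]},{"travel":[0,0,0],"twist":[0,0,0.95]},{"travel":[0,0,0],"twist":[0,0,0.9]},{"travel":[0,0,0],"twist":[0,0,0.8]},{"travel":[-0.3,0.1,0],"twist":[0,0,0]},{"travel":[-0.6,0.2,0],"twist":[0,0,0]},{"travel":[-0.8,0.3,0],"twist":[0,0,0]},{"travel":[-0.9,0.34,0],"twist":[0,0,0]},{"travel":[-0.9,0.34,0],"twist":[0,0,0]}])

```text
clock: 7.2
tcp_pos: [492.0, 254.5, 251.1]
eef_rot: [180.0, 0.0, 78.0]
wrist_force: [0.5, 0.1, -1.9]
opening: 0.31
gripper_force: 24.9
```

>>> arm_command(targets=[{"travel":[-0.9,0.34,0],"twist":[0,0,0]},{"travel":[-0.9,0.34,0],"twist":[0,0,0]},{"travel":[-0.9,0.34,0],"twist":[0,0,0]},{"travel":[-0.9,0.34,0],"twist":[0,0,0]},{"travel":[-0.9,0.34,0],"twist":[0,0,0]},{"travel":[-0.9,0.34,0],"twist":[0,0,0]},{"travel":[-0.9,0.34,0],"twist":[0,0,0]},{"travel":[-0.9,0.34,0],"twist":[0,0,0]},{"travel":[-0.8,0.3,0],"twist":[0,0,0]},{"travel":[-0.6,0.2,0],"twist":[0,0,0]},{"travel":[-0.3,0.14,0],"twist":[0,0,0]},{"travel":[0,0,0],"twist":[0,0,0]}])

```text
clock: 8.7
tcp_pos: [548.5, -119.2, 251.1]
eef_rot: [-180.0, 0.0, 77.9]
wrist_force: [-0.0, 0.6, -1.3]
opening: 0.308
gripper_force: 24.9
```

Run:
```python
from h import *
to([549.5,-119.5,250],78)
s=save("side","s3");t=save("top","t3")
def z(cam,im,u,v,w,h,W,H):return cv2.resize(im[v:v+h,u:u+w,::-1],(W,H),interpolation=cv2.INTER_CUBIC)
cv2.imwrite("pics/c3.png",np.hstack([z(0,s,240,120,120,150,400,500),z(0,t,300,160,64,80,400,500)]))
for cam in("side","top"):
 for q in("pin_grip","pin_tip","bracket_hole"): 
  print(cam,q,[(np.round(r["centre"],1).tolist(),round(r["p"],2)) for r in ctrl.mark_of(q,cam)])
o=ctrl.get_obs()["tcp_pos"];print("pred grip",P("side",o+[0,0,19]),"tip",P("side",o+[0,0,19-104]))
print("hole pred",P("side",[549.5,-119.5,100]),P("top",[549.5,-119.5,100]))
```

```text
tcp [ 548.5 -119.2  251.1] [-180.     0.    77.9] F [-0.   0.6 -1.3] t 8.7 op 0.308
units [-0.001  0.025  0.028] rz -0.01
side pin_grip [([238.8, 317.2], 0.58), ([313.5, 131.0], 0.57)]
side pin_tip [([311.0, 174.2], 0.78), ([239.6, 344.0], 0.53)]
side bracket_hole [([307.4, 199.6], 0.74)]
top pin_grip [([165.5, 230.6], 0.41)]
top pin_tip [([169.1, 235.0], 0.66), ([297.4, 257.0], 0.57)]
top bracket_hole [([323.9, 219.4], 0.56)]
pred grip [310.36834523 136.62318847] tip [309.36110807 175.01256156]
hole pred [309.00621556 197.31472866] [326.01170177 217.87114178]
```

View pics/c3.png

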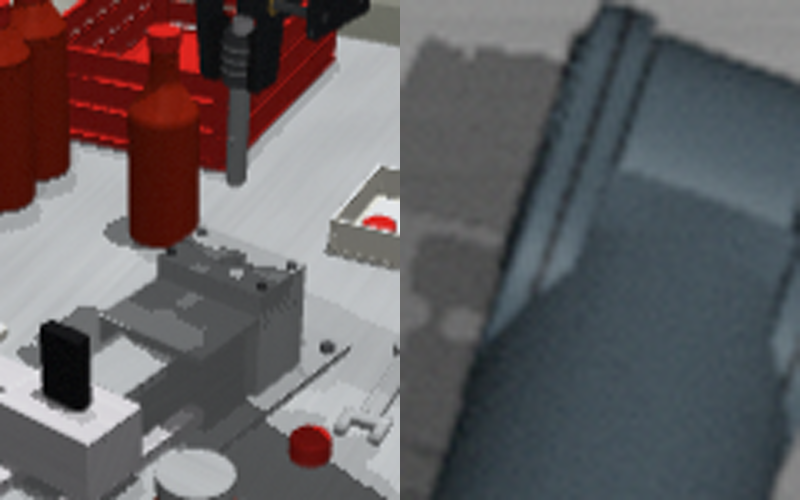

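The tip is at side (310.5,174) and the hole at about (309.3,197.8), from the four screws, so they line up within about 2 mm. I'll lower gently.

>>> arm_command(targets=[{"travel":[0.01,0.04,0.3],"twist":[0,0,0]},{"travel":[0,0,0.5],"twist":[0,0,0]},{"travel":[0,0,0.4],"twist":[0,0,0]},{"travel":[0,0,0.25],"twist":[0,0,0]},{"travel":[0,0,0.15],"twist":[0,0,0]},{"travel":[0,0,0.1],"twist":[0,0,0]},{"travel":[0,0,0.1],"twist":[0,0,0]},{"travel":[0,0,0],"twist":[0,0,0]}])

```text
clock: 10.1
tcp_pos: [550.7, -117.8, 179.0]
eef_rot: [-180.0, -0.0, 78.0]
wrist_force: [-1.1, 0.1, -2.5]
opening: 0.311
gripper_force: 24.9
```

>>> arm_command(targets=[{"travel":[0,0,0.1],"twist":[0,0,0]},{"travel":[0,0,0.1],"twist":[0,0,0]},{"travel":[0,0,0.1],"twist":[0,0,0]},{"travel":[0,0,0],"twist":[0,0,0]}])

```text
clock: 10.6
tcp_pos: [550.7, -117.9, 166.7]
eef_rot: [-180.0, 0.0, 78.0]
wrist_force: [-0.1, -0.1, -2.5]
opening: 0.309
gripper_force: 24.9
```

>>> arm_command(targets=[{"travel":[0,0,0.08],"twist":[0,0,0]},{"travel":[0,0,0.05],"twist":[0,0,0]},{"travel":[0,0,0.05],"twist":[0,0,0]},{"travel":[0,0,0],"twist":[0,0,0]}])

```text
clock: 11.1
tcp_pos: [550.7, -117.9, 159.7]
eef_rot: [-180.0, 0.0, 78.0]
wrist_force: [-0.8, 0.3, -2.2]
opening: 0.306
gripper_force: 24.9
```

>>> arm_command(targets=[{"travel":[0,0,0.03],"twist":[0,0,0]},{"travel":[0,0,0.03],"twist":[0,0,0]},{"travel":[0,0,0],"twist":[0,0,0]}])

```text
clock: 11.48
tcp_pos: [550.7, -117.9, 157.4]
eef_rot: [-180.0, 0.0, 78.0]
wrist_force: [-0.6, 0.2, -2.3]
opening: 0.309
gripper_force: 24.9
```

>>> arm_command(targets=[{"travel":[0,0,0.03],"twist":[0,0,0]},{"travel":[0,0,0.03],"twist":[0,0,0]},{"travel":[0,0,0],"twist":[0,0,0]}])

```text
clock: 11.85
tcp_pos: [551.7, -118.3, 156.7]
eef_rot: [179.9, -0.0, 78.0]
wrist_force: [-2.6, 1.2, 11.1]
opening: 0.306
gripper_force: 25.0
```

Contact at z 156.7 puts the shoulder about 56 mm above the bracket, so the pin rests on the tongue. I'll ease off, release and raise the arm.

>>> arm_command(targets=[{"travel":[0,0,-0.03],"twist":[0,0,0]},{"travel":[0,0,0],"twist":[0,0,0]},{"travel":[0,0,0],"twist":[0,0,0]},{"travel":[0,0,0],"twist":[0,0,0]},{"travel":[0,0,0],"twist":[0,0,0]},{"travel":[0,0,0],"twist":[0,0,0]}], gripper=0.3)

```text
clock: 12.6
tcp_pos: [550.8, -118.0, 156.3]
eef_rot: [-180.0, 0.0, 78.0]
wrist_force: [-0.6, -0.4, 0.3]
opening: 0.651
gripper_force: 0.0
```

>>> arm_command(targets=[{"travel":[0,0,-0.4],"twist":[0,0,0]},{"travel":[0,0,-0.8],"twist":[0,0,0]},{"travel":[0,0,-0.9],"twist":[0,0,0]},{"travel":[0,0,-0.3],"twist":[0,0,0]},{"travel":[0,0,0],"twist":[0,0,0]}])

```text
clock: 13.22
tcp_pos: [551.2, -117.9, 253.0]
eef_rot: [179.9, -0.0, 78.0]
wrist_force: [-0.3, 0.4, 0.0]
opening: 0.651
gripper_force: 0.0
```

Run:
```python
from h import *
o=ctrl.get_obs()
h=np.array([550,-119,0]);a=np.radians(-12.2);Y=np.array([-np.sin(a),np.cos(a),0])
to(h+Y*196+[0,0,205],77.8)
s=save("side","s4")
for q in("pin_grip","button_top","pin_shoulder","tab_centre"): 
  print(q,[(np.round(r["centre"],1).tolist(),round(r["p"],2)) for r in ctrl.mark_of(q,"side")])
print("pin pred",[P("side",[550,-119,z]) for z in(205,176,156)])
print("tab at",h+Y*196,[ (sl,P("side",h+Y*(225-sl)+[0,0,109]).round(1),P("side",h+Y*(225-sl)+[0,0,134]).round(1)) for sl in(25,30)])
c=np.vstack([s[110:270,220:380,::-1]]);cv2.imwrite("pics/c4.png",cv2.resize(c,(600,600),interpolation=cv2.INTER_CUBIC))
```

```text
tcp [ 551.2 -117.9  253. ] [179.9  -0.   78. ] F [-0.3  0.4  0. ] t 13.22 op 0.651
units [ 4.867 -0.023  1.2  ] rz 0.02
pin_grip [([307.0, 198.0], 0.75), ([239.0, 319.0], 0.6), ([313.0, 164.7], 0.55)]
button_top [([311.3, 163.1], 0.6), ([236.7, 312.5], 0.36)]
pin_shoulder [([306.0, 177.8], 0.7), ([237.7, 324.4], 0.59)]
tab_centre [([257.1, 228.5], 0.64), ([302.1, 291.4], 0.62)]
pin pred [array([309.71098478, 160.71616094]), array([309.43729409, 171.15915885]), array([309.25238345, 178.21464684])]
tab at [591.41966011  72.57351528   0.        ] [(25, array([258.1, 228.5]), array([257.8, 219.4])), (30, array([259.5, 227.5]), array([259.2, 218.5]))]
```

View pics/c4.png

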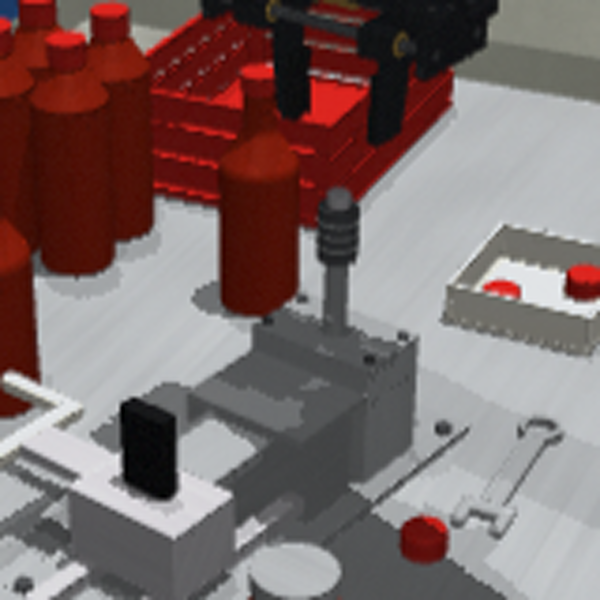

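The pin stands in the bracket (button at crop (340,195)), and the tab is at crop (149,450) with free space around it. I'll go to the tab.

>>> arm_command(targets=[{"travel":[0.4,0,0],"twist":[0,0,0]},{"travel":[0.8,0,0],"twist":[0,0,0]},{"travel":[0.9,0,0],"twist":[0,0,0]},{"travel":[0.9,0,0],"twist":[0,0,0]},{"travel":[0.9,-0.02,0.3],"twist":[0,0,0]},{"travel":[0.7,0,0.6],"twist":[0,0,0]},{"travel":[0.27,0,0.8],"twist":[0,0,0]},{"travel":[0,0,0.9],"twist":[0,0,0]},{"travel":[0,0,0.7],"twist":[0,0,0]},{"travel":[0,0,0.4],"twist":[0,0,0]},{"travel":[0,0,0.2],"twist":[0,0,0]},{"travel":[0,0,0],"twist":[0,0,0]}])

```text
clock: 14.98
tcp_pos: [590.8, 73.0, 96.5]
eef_rot: [180.0, -0.0, 78.0]
wrist_force: [-0.7, 0.1, 0.3]
opening: 0.652
gripper_force: 0.0
```

>>> arm_command(targets=[{"travel":[0,0,0],"twist":[0,0,0]},{"travel":[0,0,0],"twist":[0,0,0]},{"travel":[0,0,0],"twist":[0,0,0]},{"travel":[0,0,0],"twist":[0,0,0]}], gripper=-0.6, force=12)

```text
clock: 15.48
tcp_pos: [593.3, 72.4, 97.4]
eef_rot: [179.7, -0.1, 77.9]
wrist_force: [5.7, -1.5, -3.4]
opening: 0.407
gripper_force: 12.0
```

Run:
```python
from h import *
to([591.4,72.6,95],77.8)
```

```text
tcp [593.3  72.4  97.4] [ 1.797e+02 -1.000e-01  7.790e+01] F [ 5.7 -1.5 -3.4] t 15.47 op 0.407
units [-0.004 -0.048  0.06 ] rz 0.02
```

>>> arm_command(targets=[{"travel":[-0.03,0.05,0],"twist":[0,0,0]},{"travel":[-0.07,0,0],"twist":[0,0,0]},{"travel":[-0.1,0,0],"twist":[0,0,0]},{"travel":[-0.1,0,0],"twist":[0,0,0]},{"travel":[-0.1,0,0],"twist":[0,0,0]},{"travel":[-0.07,0,0],"twist":[0,0,0]},{"travel":[-0.03,0,0],"twist":[0,0,0]},{"travel":[0,0,0],"twist":[0,0,0]}])

```text
clock: 16.48
tcp_pos: [589.2, 53.9, 97.3]
eef_rot: [179.9, -0.1, 78.0]
wrist_force: [0.0, 3.1, 5.6]
opening: 0.407
gripper_force: 12.0
```

```bash
cat >> h.py <<'E'
def st():
    o=ctrl.get_obs();a=np.radians(-12.2);Y=np.array([-np.sin(a),np.cos(a),0]);d=o["tcp_pos"]-[550,-118.5,0]
    print("slide~",round(225-d@Y,1),"Fy",round(o["wrist_force"]@Y,2),"Fx",round(o["wrist_force"]@[np.cos(a),np.sin(a),0],2),"Fz",round(o["wrist_force"][2],1),"t",round(o["clock"],2))
E
python3 - <<'E'
from h import *
st()
E
```

```text
slide~ 48.2 Fy 3.09 Fx -0.62 Fz 5.6 t 16.48
```

>>> arm_command(targets=[{"travel":[-0.03,0,0],"twist":[0,0,0]},{"travel":[-0.03,0,0],"twist":[0,0,0]},{"travel":[-0.03,0,0],"twist":[0,0,0]},{"travel":[-0.03,0,0],"twist":[0,0,0]},{"travel":[-0.03,0,0],"twist":[0,0,0]}])

```text
clock: 17.1
tcp_pos: [588.0, 48.4, 97.3]
eef_rot: [179.9, -0.1, 78.0]
wrist_force: [0.9, 4.1, 5.7]
opening: 0.408
gripper_force: 12.0
```

>>> arm_command(targets=[{"travel":[-0.03,0,0],"twist":[0,0,0]},{"travel":[-0.03,0,0],"twist":[0,0,0]},{"travel":[-0.03,0,0],"twist":[0,0,0]}])

```text
clock: 17.48
tcp_pos: [587.3, 44.9, 97.3]
eef_rot: [179.9, -0.1, 78.0]
wrist_force: [0.3, 5.2, 6.6]
opening: 0.409
gripper_force: 12.0
```

>>> arm_command(targets=[{"travel":[-0.03,0,0],"twist":[0,0,0]},{"travel":[-0.03,0,0],"twist":[0,0,0]},{"travel":[-0.03,0,0],"twist":[0,0,0]}])

```text
clock: 17.85
tcp_pos: [586.5, 41.4, 97.3]
eef_rot: [179.9, -0.1, 78.0]
wrist_force: [0.6, 4.2, 6.0]
opening: 0.408
gripper_force: 12.0
```

>>> arm_command(targets=[{"travel":[-0.03,0,0],"twist":[0,0,0]},{"travel":[-0.03,0,0],"twist":[0,0,0]},{"travel":[-0.03,0,0],"twist":[0,0,0]}])

```text
clock: 18.23
tcp_pos: [585.7, 37.8, 97.3]
eef_rot: [179.9, -0.1, 78.0]
wrist_force: [0.1, 4.6, 6.8]
opening: 0.409
gripper_force: 12.0
```

>>> arm_command(targets=[{"travel":[-0.03,0,0],"twist":[0,0,0]},{"travel":[-0.03,0,0],"twist":[0,0,0]}])

```text
clock: 18.48
tcp_pos: [585.2, 35.5, 97.3]
eef_rot: [179.9, -0.1, 78.0]
wrist_force: [-0.5, 4.4, 7.2]
opening: 0.406
gripper_force: 12.0
```

Run:
```python
from h import *
st()
ctrl.read_camera("side")
for q in("button_top","pin_shoulder"): 
  print(q,[(np.round(r["centre"],1).tolist(),round(r["p"],2)) for r in ctrl.mark_of(q,"side")])
```

```text
slide~ 67.0 Fy 4.17 Fx -1.45 Fz 7.2 t 18.48
button_top [([310.2, 161.7], 0.5), ([236.2, 309.2], 0.44)]
pin_shoulder [([306.9, 179.8], 0.67), ([239.3, 323.8], 0.62)]
```

Not dropped yet (button still at row 161.7). I'll continue.

>>> arm_command(targets=[{"travel":[-0.03,0,0],"twist":[0,0,0]},{"travel":[-0.03,0,0],"twist":[0,0,0]}])

```text
clock: 18.88
tcp_pos: [584.7, 33.2, 97.3]
eef_rot: [179.9, -0.1, 78.0]
wrist_force: [0.1, 4.8, 6.8]
opening: 0.405
gripper_force: 12.0
```

>>> arm_command(targets=[{"travel":[-0.03,0,0],"twist":[0,0,0]},{"travel":[-0.03,0,0],"twist":[0,0,0]}])

```text
clock: 19.12
tcp_pos: [584.1, 30.8, 97.3]
eef_rot: [179.9, -0.1, 78.0]
wrist_force: [-0.1, 3.6, 7.0]
opening: 0.409
gripper_force: 12.0
```

>>> arm_command(targets=[{"travel":[-0.03,0,0],"twist":[0,0,0]},{"travel":[-0.03,0,0],"twist":[0,0,0]}])

```text
clock: 19.38
tcp_pos: [583.6, 28.4, 97.3]
eef_rot: [179.9, -0.1, 78.0]
wrist_force: [-0.2, 5.7, 6.9]
opening: 0.406
gripper_force: 12.0
```

>>> arm_command(targets=[{"travel":[-0.03,0,0],"twist":[0,0,0]},{"travel":[-0.03,0,0],"twist":[0,0,0]}])

```text
clock: 19.62
tcp_pos: [583.1, 26.1, 97.3]
eef_rot: [179.9, -0.1, 78.0]
wrist_force: [0.7, 4.2, 6.8]
opening: 0.405
gripper_force: 12.0
```

>>> arm_command(targets=[{"travel":[-0.03,0,0],"twist":[0,0,0]},{"travel":[-0.03,0,0],"twist":[0,0,0]}])

```text
clock: 19.88
tcp_pos: [582.6, 23.8, 97.3]
eef_rot: [179.9, -0.1, 78.0]
wrist_force: [0.2, 4.4, 7.7]
opening: 0.409
gripper_force: 12.0
```

Run:
```python
from h import *
st()
ctrl.read_camera("side")
for q in("button_top","pin_shoulder"): 
  print(q,[(np.round(r["centre"],1).tolist(),round(r["p"],2)) for r in ctrl.mark_of(q,"side")])
```

```text
slide~ 79.0 Fy 4.38 Fx -0.77 Fz 7.7 t 19.88
button_top [([229.3, 364.3], 0.64), ([236.4, 308.3], 0.61), ([307.8, 161.1], 0.41)]
pin_shoulder [([237.0, 323.2], 0.59), ([305.4, 181.1], 0.48), ([272.6, 218.0], 0.24)]
```

>>> arm_command(targets=[{"travel":[-0.03,0,0],"twist":[0,0,0]},{"travel":[-0.03,0,0],"twist":[0,0,0]}])

```text
clock: 20.27
tcp_pos: [582.0, 21.2, 97.3]
eef_rot: [180.0, -0.1, 78.0]
wrist_force: [-1.0, 4.1, 7.7]
opening: 0.409
gripper_force: 12.0
```

>>> arm_command(targets=[{"travel":[-0.03,0,0],"twist":[0,0,0]},{"travel":[-0.03,0,0],"twist":[0,0,0]}])

```text
clock: 20.52
tcp_pos: [581.5, 18.7, 97.3]
eef_rot: [180.0, -0.1, 78.0]
wrist_force: [-1.3, 3.9, 6.5]
opening: 0.409
gripper_force: 12.0
```

>>> arm_command(targets=[{"travel":[-0.03,0,0],"twist":[0,0,0]},{"travel":[-0.03,0,0],"twist":[0,0,0]}])

```text
clock: 20.78
tcp_pos: [581.0, 16.3, 97.3]
eef_rot: [180.0, -0.1, 78.0]
wrist_force: [-0.1, 4.2, 7.6]
opening: 0.412
gripper_force: 12.0
```

>>> arm_command(targets=[{"travel":[-0.03,0,0],"twist":[0,0,0]},{"travel":[-0.03,0,0],"twist":[0,0,0]}])

```text
clock: 21.02
tcp_pos: [580.4, 13.7, 97.3]
eef_rot: [180.0, -0.1, 78.0]
wrist_force: [-0.9, 4.5, 7.8]
opening: 0.406
gripper_force: 12.0
```

>>> arm_command(targets=[{"travel":[-0.03,0,0],"twist":[0,0,0]},{"travel":[-0.03,0,0],"twist":[0,0,0]}])

```text
clock: 21.28
tcp_pos: [579.9, 11.7, 97.3]
eef_rot: [180.0, -0.1, 78.0]
wrist_force: [-0.3, 4.0, 7.8]
opening: 0.405
gripper_force: 12.0
```

Run:
```python
from h import *
st()
s=save("side","s5")
cv2.imwrite("pics/c5.png",cv2.resize(s[110:270,220:380,::-1],(600,600),interpolation=cv2.INTER_CUBIC))
for q in("button_top","pin_shoulder","pin_grip","tab_centre"): 
  print(q,[(np.round(r["centre"],1).tolist(),round(r["p"],2)) for r in ctrl.mark_of(q,"side")])
```

```text
slide~ 91.4 Fy 3.86 Fx -1.12 Fz 7.8 t 21.27
button_top [([306.6, 165.0], 0.62), ([234.7, 310.9], 0.58)]
pin_shoulder [([237.0, 325.5], 0.74), ([219.5, 212.6], 0.61), ([309.9, 182.6], 0.57), ([307.1, 206.7], 0.48)]
pin_grip [([309.8, 169.5], 0.68), ([228.9, 362.4], 0.67), ([238.2, 318.4], 0.65)]
tab_centre [([275.3, 218.0], 0.94)]
```

View pics/c5.png

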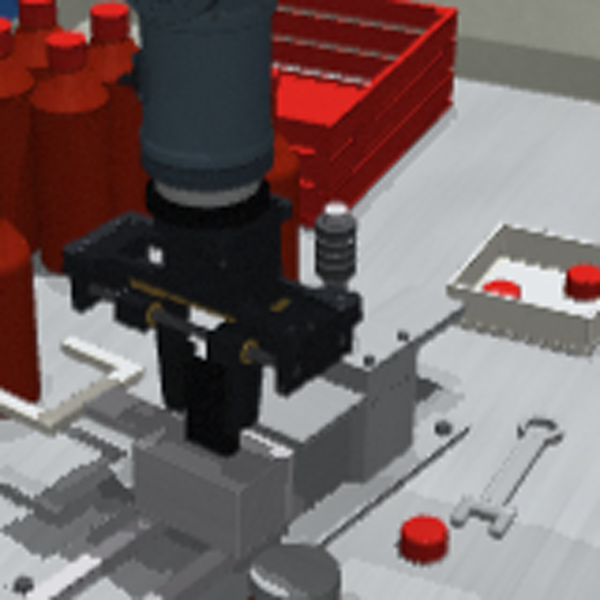

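The button moved from crop (340,195) to (335,208), about 9.5 mm lower, so the pin has dropped. I'll nudge to confirm the catch.

>>> arm_command(targets=[{"travel":[-0.02,0,0],"twist":[0,0,0]},{"travel":[0,0,0],"twist":[0,0,0]}])

```text
clock: 21.78
tcp_pos: [579.9, 11.6, 97.3]
eef_rot: [180.0, -0.2, 78.0]
wrist_force: [0.0, 4.7, 6.7]
opening: 0.411
gripper_force: 12.0
```

>>> arm_command(targets=[{"travel":[-0.03,0,0],"twist":[0,0,0]},{"travel":[0,0,0],"twist":[0,0,0]}])

```text
clock: 22.02
tcp_pos: [579.9, 11.5, 97.3]
eef_rot: [180.0, -0.2, 78.1]
wrist_force: [-0.4, 7.8, 6.4]
opening: 0.405
gripper_force: 12.0
```

It is caught: the force rose to 7.8 N with no motion. I'll unload, release and go up.

>>> arm_command(targets=[{"travel":[0.04,0,0],"twist":[0,0,0]},{"travel":[0.04,0,0],"twist":[0,0,0]},{"travel":[0,0,0],"twist":[0,0,0]}])

```text
clock: 22.4
tcp_pos: [580.0, 11.7, 97.3]
eef_rot: [180.0, -0.0, 78.0]
wrist_force: [-1.3, 1.7, 8.5]
opening: 0.405
gripper_force: 12.0
```

>>> arm_command(targets=[{"travel":[0,0,0],"twist":[0,0,0]},{"travel":[0,0,0],"twist":[0,0,0]},{"travel":[0,0,0],"twist":[0,0,0]},{"travel":[0,0,0],"twist":[0,0,0]},{"travel":[0,0,0],"twist":[0,0,0]}], gripper=0.3)

```text
clock: 23.02
tcp_pos: [579.6, 11.6, 96.2]
eef_rot: [-180.0, 0.0, 78.0]
wrist_force: [0.4, 0.2, 0.4]
opening: 0.651
gripper_force: 0.0
```

>>> arm_command(targets=[{"travel":[0,0,-0.5],"twist":[0,0,0]},{"travel":[0,0,-0.9],"twist":[0,0,0]},{"travel":[0,0,-0.9],"twist":[0,0,0]},{"travel":[0,0,-0.9],"twist":[0,0,0]},{"travel":[0,0,-0.4],"twist":[0,0,0]},{"travel":[0,0,0],"twist":[0,0,0]}])

```text
clock: 23.78
tcp_pos: [580.2, 11.7, 241.4]
eef_rot: [179.9, -0.1, 78.0]
wrist_force: [0.3, -0.3, 0.8]
opening: 0.651
gripper_force: 0.0
```

Run:
```python
from h import *
np.set_printoptions(precision=1,suppress=True)
t=save("top","t6");s=save("side","s6")
for cam in("side","top"):
 for q in("button_top","pin_grip","bracket_hole","tab_centre"): 
  print(cam,q,[(np.round(r["centre"],1).tolist(),round(r["p"],2)) for r in ctrl.mark_of(q,cam)][:3])
for x in([550,-119,195],[550.7,-118,195],[550,-119,166]):print(x,P("side",x),P("top",x))
z=lambda im,u,v,w,h:cv2.resize(im[v:v+h,u:u+w,::-1],(400,500),interpolation=cv2.INTER_CUBIC)
cv2.imwrite("pics/c6.png",np.hstack([z(s,270,130,80,100),z(t,300,170,64,80)]))
to([550.5,-118.5,230])
```

```text
side button_top [([308.2, 165.6], 0.41), ([235.6, 311.4], 0.37), ([307.3, 206.8], 0.18)]
side pin_grip [([228.7, 361.9], 0.73), ([236.7, 316.6], 0.63), ([311.3, 174.9], 0.52)]
side bracket_hole [([309.8, 200.7], 0.85), ([300.0, 296.1], 0.27)]
side tab_centre [([274.1, 217.5], 0.95)]
top button_top [([329.2, 214.6], 0.47)]
top pin_grip [([165.6, 232.2], 0.58), ([329.4, 214.2], 0.39)]
top bracket_hole [([325.2, 220.0], 0.59)]
top tab_centre []
[550, -119, 195] [309.6 164.3] [328.8 214. ]
[550.7, -118, 195] [309.2 164.5] [328.4 213.7]
[550, -119, 166] [309.3 174.7] [327.9 215.2]
tcp [579.5  11.7 239.9] [-180.    0.   78.] F [-0.1 -0.1 -1.3] t 24.27 op 0.648
units [-3.3 -0.   0.2] rz None
```

View pics/c6.png

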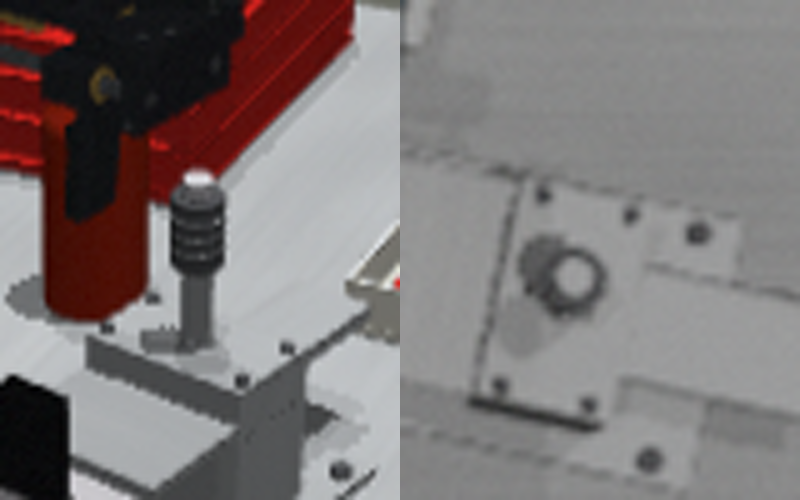

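The top crop shows the button at (328,214.5), i.e. about (549.5,-118), and the pin upright on its balls with the button top near z 195. Next: shut the fingers and go above the button.

>>> arm_command(targets=[{"travel":[-0.3,0,0],"twist":[0,0,0]},{"travel":[-0.5,0,0],"twist":[0,0,0]},{"travel":[-0.6,0,0],"twist":[0,0,0]},{"travel":[-0.6,0,0],"twist":[0,0,0]},{"travel":[-0.6,0,0],"twist":[0,0,0]},{"travel":[-0.5,0,0.2],"twist":[0,0,0]},{"travel":[-0.2,-0.01,0.3],"twist":[0,0,0]},{"travel":[0,0,0.2],"twist":[0,0,0]},{"travel":[0,0,0.2],"twist":[0,0,0]},{"travel":[0,0,0],"twist":[0,0,0]}], gripper=-1, force=20)

```text
clock: 25.52
tcp_pos: [551.6, -116.4, 203.5]
eef_rot: [-179.9, -0.0, 78.0]
wrist_force: [0.0, 0.7, 0.1]
opening: 0.008
gripper_force: 0.0
```

Run:
```python
from h import *
to([549.6,-118,195])
```

```text
tcp [ 551.6 -116.4  203.5] [-179.9   -0.    78. ] F [0.  0.7 0.1] t 25.52 op 0.008
units [-0.05  -0.039  0.214] rz None
```

>>> arm_command(targets=[{"travel":[-0.05,-0.04,0.06],"twist":[0,0,0]},{"travel":[0,0,0.06],"twist":[0,0,0]},{"travel":[0,0,0.05],"twist":[0,0,0]},{"travel":[0,0,0.04],"twist":[0,0,0]},{"travel":[0,0,0.03],"twist":[0,0,0]},{"travel":[0,0,0],"twist":[0,0,0]}])

```text
clock: 26.28
tcp_pos: [550.3, -119.1, 195.2]
eef_rot: [179.9, -0.0, 78.0]
wrist_force: [-0.4, 0.6, 4.9]
opening: 0.007
gripper_force: 2.4
```

>>> arm_command(targets=[{"travel":[0,0,0.03],"twist":[0,0,0]},{"travel":[0,0,0.03],"twist":[0,0,0]},{"travel":[0,0,0.03],"twist":[0,0,0]}])

```text
clock: 26.65
tcp_pos: [550.7, -119.2, 192.0]
eef_rot: [179.9, -0.0, 78.0]
wrist_force: [-0.2, 1.3, 8.0]
opening: 0.006
gripper_force: 4.0
```

>>> arm_command(targets=[{"travel":[0,0,0.03],"twist":[0,0,0]},{"travel":[0,0,0.03],"twist":[0,0,0]},{"travel":[0,0,0.03],"twist":[0,0,0]},{"travel":[0,0,0.03],"twist":[0,0,0]}])

```text
clock: 27.15
tcp_pos: [549.4, -118.8, 185.9]
eef_rot: [-179.9, 0.0, 78.0]
wrist_force: [-0.3, 0.3, -0.8]
opening: 0.005
gripper_force: 0.0
```

>>> arm_command(targets=[{"travel":[0,0,0.04],"twist":[0,0,0]},{"travel":[0,0,0.04],"twist":[0,0,0]},{"travel":[0,0,0.04],"twist":[0,0,0]},{"travel":[0,0,0.04],"twist":[0,0,0]}])

```text
clock: 27.65
tcp_pos: [550.0, -119.0, 180.0]
eef_rot: [180.0, 0.0, 78.0]
wrist_force: [-0.0, -0.9, 1.1]
opening: 0.005
gripper_force: 0.8
```

>>> arm_command(targets=[{"travel":[0,0,0.04],"twist":[0,0,0]},{"travel":[0,0,0.04],"twist":[0,0,0]},{"travel":[0,0,0.04],"twist":[0,0,0]},{"travel":[0,0,0.04],"twist":[0,0,0]}])

```text
clock: 28.15
tcp_pos: [549.8, -119.0, 173.5]
eef_rot: [180.0, 0.0, 78.0]
wrist_force: [-0.2, -0.8, 2.4]
opening: 0.001
gripper_force: 0.9
```

>>> arm_command(targets=[{"travel":[0,0,0.04],"twist":[0,0,0]},{"travel":[0,0,0.04],"twist":[0,0,0]},{"travel":[0,0,0.04],"twist":[0,0,0]},{"travel":[0,0,0.04],"twist":[0,0,0]}])

```text
clock: 28.65
tcp_pos: [549.9, -119.3, 167.2]
eef_rot: [180.0, 0.0, 78.0]
wrist_force: [-0.2, -2.0, 3.8]
opening: 0.003
gripper_force: 1.6
```

>>> arm_command(targets=[{"travel":[0,0,0.04],"twist":[0,0,0]},{"travel":[0,0,0.04],"twist":[0,0,0]},{"travel":[0,0,0.04],"twist":[0,0,0]},{"travel":[0,0,0.04],"twist":[0,0,0]},{"travel":[0,0,0.04],"twist":[0,0,0]}])

```text
clock: 29.28
tcp_pos: [549.7, -118.9, 158.9]
eef_rot: [-180.0, -0.0, 78.0]
wrist_force: [-0.1, -1.1, 3.3]
opening: 0.003
gripper_force: 1.6
```

>>> arm_command(targets=[{"travel":[0,0,0.04],"twist":[0,0,0]},{"travel":[0,0,0.04],"twist":[0,0,0]},{"travel":[0,0,0.04],"twist":[0,0,0]},{"travel":[0,0,0.04],"twist":[0,0,0]},{"travel":[0,0,0.04],"twist":[0,0,0]}])

```text
clock: 29.9
tcp_pos: [549.7, -119.1, 151.0]
eef_rot: [-180.0, 0.0, 78.0]
wrist_force: [-0.7, -2.3, 3.8]
opening: 0.006
gripper_force: 1.7
```

>>> arm_command(targets=[{"travel":[0,0,0.04],"twist":[0,0,0]},{"travel":[0,0,0.04],"twist":[0,0,0]},{"travel":[0,0,0.03],"twist":[0,0,0]}])

```text
clock: 30.28
tcp_pos: [550.0, -119.0, 146.9]
eef_rot: [180.0, -0.0, 78.0]
wrist_force: [-1.1, -3.0, 6.4]
opening: 0.005
gripper_force: 2.9
```

>>> arm_command(targets=[{"travel":[0,0,0.03],"twist":[0,0,0]},{"travel":[0,0,0.03],"twist":[0,0,0]}])

```text
clock: 30.52
tcp_pos: [550.1, -119.2, 144.7]
eef_rot: [180.0, 0.0, 78.0]
wrist_force: [-1.2, -3.0, 7.9]
opening: 0.006
gripper_force: 3.7
```

>>> arm_command(targets=[{"travel":[0,0,0.03],"twist":[0,0,0]},{"travel":[0,0,0.03],"twist":[0,0,0]},{"travel":[0,0,0.02],"twist":[0,0,0]},{"travel":[0,0,0],"twist":[0,0,0]}])

```text
clock: 31.02
tcp_pos: [550.5, -120.5, 143.5]
eef_rot: [179.9, 0.0, 77.9]
wrist_force: [-6.8, -2.9, 23.4]
opening: 0.004
gripper_force: 12.0
```

Bottomed at z 143.5 with 23 N, so the shoulder is seated and the button fully down. I'll let go and check.

>>> arm_command(targets=[{"travel":[0,0,-0.1],"twist":[0,0,0]},{"travel":[0,0,-0.2],"twist":[0,0,0]},{"travel":[0,0,-0.5],"twist":[0,0,0]},{"travel":[0,0,-0.9],"twist":[0,0,0]},{"travel":[0.6,0,-0.9],"twist":[0,0,0]},{"travel":[0.8,0,-0.5],"twist":[0,0,0]},{"travel":[0.8,0,0],"twist":[0,0,0]},{"travel":[0.8,0,0],"twist":[0,0,0]},{"travel":[0.4,0,0],"twist":[0,0,0]},{"travel":[0,0,0],"twist":[0,0,0]}])

```text
clock: 32.28
tcp_pos: [577.9, 15.2, 264.7]
eef_rot: [-179.9, -0.0, 78.1]
wrist_force: [-0.8, -0.8, 0.3]
opening: 0.002
gripper_force: 0.0
```

Run:
```python
from h import *
np.set_printoptions(precision=1,suppress=True)
t=save("top","t7");s=save("side","s7")
for q in("button_top","pin_grip","pin_shoulder"): 
  print(q,[(np.round(r["centre"],1).tolist(),round(r["p"],2)) for r in ctrl.mark_of(q,"side")][:3])
for x in(149,143,129,120,100):print(x,P("side",[550,-119,x]))
z=lambda im,u,v,w,h:cv2.resize(im[v:v+h,u:u+w,::-1],(400,500),interpolation=cv2.INTER_CUBIC)
cv2.imwrite("pics/c7.png",np.hstack([z(s,270,140,80,100),z(t,210,120,176,220)]))
o=ctrl.get_obs();print(o["tcp_pos"],o["wrist_force"],o["clock"])
```

```text
button_top [([235.5, 311.2], 0.48), ([309.1, 180.8], 0.46), ([273.8, 215.9], 0.26)]
pin_grip [([309.5, 187.6], 0.66), ([307.5, 196.9], 0.42)]
pin_shoulder [([306.3, 199.1], 0.76), ([236.1, 324.9], 0.52), ([309.1, 183.4], 0.29)]
149 [309.2 180.7]
143 [309.1 182.7]
129 [309.  187.6]
120 [308.9 190.6]
100 [308.8 197.4]
[577.9  12.5 265.2] [-0.1  0.7  0.1] 32.525
```

View pics/c7.png

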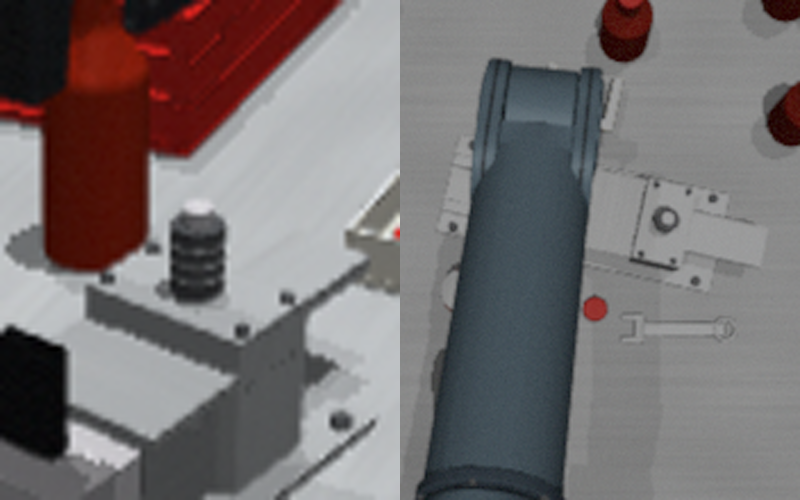

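The pin is home: shoulder on the bracket at crop (198,298) and button out at side row 180.8, which is z 149. The bystanders are untouched and the arm is clear.

```bash
python3 -c "
from workcell import ctrl
print(ctrl.finish_job())"
```

```text
the job is handed in; nothing more can be done
None
```

I locked the stop to its bracket: the pin is fully home with its button out and the arm clear, the bystanders were left alone, and I handed the job in at about 32.5 s.

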